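# Fit the keyed tube block in the bench shaker and switch it on

### The job

Get the bench shaker ready and running: pick up the loose D-shaped tube block by its upright grip, turn it so that its flat side matches the flat side of the shaker's D-shaped socket, and lower it (do not drop it) until it sits fully home, level, on the socket's floor. Then flip the shaker's toggle switch over to the other side until it snaps. Leave the flask, the sample jar and the empty beaker standing where they are, and let go of everything at the end.

Things in the scene. Friction and masses are not known exactly. Their poses are not given: they have to be found in the camera images.
- tube_block: Loose aluminium tube block: an upright cylinder, 64 mm diameter, 45 mm high, one side cut flat (D outline), six dark tube holes in its top, an upright grey grip on it; 85 mm high in all, 0.25 to 0.5 kg, standing on the worktop. Origin: on the cylinder's axis at the underside; z up. The flat faces the block's -x, 22 mm from the axis. The foot is chamfered 2.5 mm.
- block_center (a point): Point on the tube block's axis, half-way up, 42.5 mm above its underside; axes as the block's. The grip is a plain upright slab centred on the axis: 14 mm thick along x, 44 mm long along y (parallel to the flat), from 45 to 85 mm above the underside, so its middle is 22 mm above this point. Pinch it across its 14 mm from above.
- shaker: The bench shaker: a white box 136 mm (its x) by 216 mm (its y), deck 45 mm above the worktop, fixed to the worktop. Origin: centre of the underside; z up. On the deck stand an aluminium D-shaped socket collar (centred at y = +48 mm) and the toggle switch (at y = -66 mm).
- socket (a point): Centre of the socket's floor, 45 mm above the worktop; axes as the shaker's. Inside, the collar has radius 33.5 mm with a flat wall on the -x side 23.5 mm from the centre (1.5 mm clearance all round the block); it rises 25 mm above the floor, is 8 mm thick and bevelled inside. Home: the block's underside lies here, its axes as these, block_center 42.5 mm above.
- toggle (a joint): Angle of the toggle lever: -0.42 rad = off, leaning towards the shaker's -x; 0 = upright; +0.42 rad = on, leaning towards the shaker's +x. It never rests half-way: once past the upright centre it snaps over to the nearer end by itself. Pushing it out of its end position takes about 1.5 N at the tip.
- toggle_tip (a point): A point on the axis of the steel toggle lever, 60 mm above the lever's pivot and 4 mm below its round end; moves with the lever. The lever is a bat handle, 10 to 17 mm thick. Its x axis points the way the tip must be pushed to switch on.
- toggle_pivot (a point): The toggle lever's pivot, 6 mm above the deck (51 mm above the worktop); axes as the shaker's. The lever swings in this point's x-z plane.
- flask: Bystander: conical glass flask, 63 mm wide and 108 mm high. Origin: centre of the underside.
- jar: Bystander: small sample jar with white lid, 50 mm wide and 53 mm high. Origin: centre of the underside.
- beaker: Bystander: empty beaker, 55 mm wide and 62 mm high. Origin: centre of the underside.
Mind the look-alikes: they are no part of the job. Leave any red or yellow look-alike of the tube_block alone.

How it is judged:
By the outcome, as a careful person would: the job done as asked, in the order asked, and still so for the second after the job is handed in, with the robot touching nothing.
It also fails if it takes over 61 s, if anything falls off the work surface, if the arm or the gripper's body presses on something with over 40 N, if the wrist force passes 120 N, or if a joint passes its speed limit or range.

### The arm

A 7-joint arm with a two-finger parallel gripper is mounted at the origin on the work surface; the furniture and walls round the work are solid. World frame = base frame: x ahead of the robot, y to its left, z up, the work surface at z = 0. Lengths are in m, angles in rad, forces in N, time in s.
With the tool pointing down it reaches from about 0.425 to 0.875 m from the base axis. Payload 8.4 kg.
Tool frame: the origin (TCP) lies midway between the tips of the shut fingers; the grasp point (between the pads) lies 19 mm behind it (arm.grasp_offset is the distance from the TCP to the grasp point, in m); z points along the fingers, y is the direction in which the jaws open and shut (so a half turn about z gives the same grasp; the last joint's range is limited). The gripper opens to 85 mm and grips with 20 to 120 N. Pads are 22 mm wide; open, the fingers measure 114 mm over their backs; the gripper's body (76 mm by 85 mm) begins 54 mm behind the grasp point. The pads swing forward as they close: fully open they stand 13 mm farther back than shut.
Start: joints at [1.153, 0.333, 0.04, 1.465, -0.013, 1.343, -0.059], TCP at [0.204, -0.617, 0.231] pointing down, gripper open.
Joint ranges: [-2.58, 2.58], [-0.38, 2.09], [-1.3, 1.39], [0.25, 2.4], [-1.5, 4.64], [0.08, 2.09], [-2.65, 2.65]. Speed limits (rad/s): [2.22, 2.22, 2.79, 2.79, 3.14, 3.14, 3.14].

### API

Orientations are given as a 3x3 rotation matrix whose columns are the frame's x, y, z axes.
In Python, from rig import arm gives the robot as it stands. The module is installed in compiled form; this text tells all that it offers.
- The arm moves only by the tool step_arm, never from a script. Its argument "steps" is one flat list of numbers, 7 for each row, row after row: the shift along the tool's x, y, z normalised to -1 to 1, where 1 is 0.04 m, then the turn, a rotation vector about the tool's x, y, z normalised to -1 to 1, where 1 is 6 degrees, then the opening, from -1 (shut) to 1 (fully open), so that 0 is half open. In form: [x, y, z, ax, ay, az, jaw, x, y, z, ax, ay, az, jaw, ...]. A call has 1 to 5 rows; each row shifts and turns the commanded pose from where the row before left it, along the tool's axes as they then stand; what a row does not reach is not made up. A row lasts 1/8 s, in which the tool goes at most 62.5 mm and 10.7 degrees, less where a joint would pass 70% of its speed; a pose out of reach is approached as far as the arm can. A call with a number of a shift or a turn outside -1 to 1 is refused whole. A call with a gripper value outside its range is refused whole. The fingers move at their own pace and stop on an object; "force" is the grip in N (left out, the last holds). Time passes only in rows, so rows that do not move let the fingers close. It gives the time, the measured TCP pose, the force and the opening at its end, in the units of the state.
- arm.read_state(): the state, without advancing time (a new reading comes with each control period).
- arm.camera(name): name is "side" or "top"; returns the picture (400x640x3 uint8, red, green, blue); there is no depth.
- arm.camera_model(name): a dict with "fx", "fy", "cx", "cy" (pixels), "distortion" ([k1, k2, p1, p2, k3] as OpenCV has them; the pictures are not rectified), "world_from_camera" (4x4, takes a point from camera to world coordinates). Camera axes: x right, y down, z forward; pixel columns grow to the right and rows downward; lengths in m; the calibration is good to about 2 mm. A picture is of the moment at which its call begins. camera_model takes no time and is no camera call.
- arm.sign_off(): hands the job in, once; it reports no verdict.
The state is a dict: "time": time; "joint_pos": joint angles; "joint_vel": joint speeds; "tau": joint torques, N m; "position": TCP position; "tool_rot": TCP orientation; "contact_force": force on the tool from outside, world axes, zero at the start; "moment": the same for the moment, N m; "gripper_width": finger opening in m.
Only numpy, scipy, OpenCV 4.12 (cv2) and the standard library are available. Lean on these libraries where they do the work, as an engineer would, in place of code of your own. Each camera call takes 0.05 s, during which the arm holds its last target.

## Working session

There is one attempt and no reset: what is moved stays moved. The work goes in short steps, Python scripts to look and compute and a tool call to move; the robot and the scene stay as the last step left them, time stands still between calls to the robot, and variables do not carry over. Pictures are saved under pics/ and viewed, and the job is handed in when it is done.

Besides the shell and the picture viewer there is one more tool, called as a command line: name --argument value ..., lists and objects as JSON in quotes. step_arm: Moves the arm, as the interface text tells. Scaled input: -1 to 1 covers 0.04 m each way for a shift and 6 degrees each way for a turn. Its arguments: {"type":"object","properties":{"steps":{"type":"array"},"force":{"type":"number"}},"required":["steps"]}

```bash
mkdir -p pics; python3 - <<'E'
from rig import arm
import cv2,numpy as np
s=arm.read_state()
print(s['time'],s['position'],np.round(s['tool_rot'],3).tolist(),s['gripper_width'],arm.grasp_offset)
for n in('side','top'):
    im=arm.camera(n); cv2.imwrite(f'pics/{n}0.png',im[:,:,::-1])
    m=arm.camera_model(n); print(n,m)
E
```

```text
0.0 [ 0.20357557 -0.6167966   0.23042813] [[0.95, 0.313, -0.001], [0.313, -0.95, 0.002], [-0.0, -0.002, -1.0]] 0.08515830639872923 0.0187
side {'fx': 398.02627536159434, 'fy': 398.02627536159434, 'cx': 319.90703528563796, 'cy': 200.97208454159525, 'distortion': array([-0.05199589,  0.        ,  0.        ,  0.        ,  0.        ]), 'world_from_camera': array([[-0.85641491, -0.34179888,  0.38694577,  0.0370609 ],
       [-0.51628298,  0.57033677, -0.63888016,  0.77914213],
       [-0.00232087, -0.74692001, -0.66490986,  0.91587025],
       [ 0.        ,  0.        ,  0.        ,  1.        ]])}
top {'fx': 441.0873312609524, 'fy': 441.0873312609524, 'cx': 311.61437710732395, 'cy': 197.44900420003717, 'distortion': array([-0.05097611,  0.        ,  0.        ,  0.        ,  0.        ]), 'world_from_camera': array([[-2.17859456e-02, -9.98040805e-01,  5.86508646e-02,
         4.50819425e-01],
       [-9.99762652e-01,  2.17550939e-02, -1.16457471e-03,
         1.70852976e-03],
       [-1.13661986e-04, -5.86623152e-02, -9.98277877e-01,
         1.25222471e+00],
       [ 0.00000000e+00,  0.00000000e+00,  0.00000000e+00,
         1.00000000e+00]])}
```

View pics/side0.png

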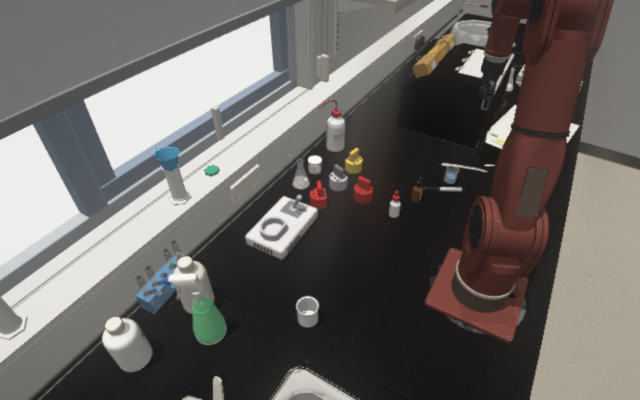

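View pics/top0.png

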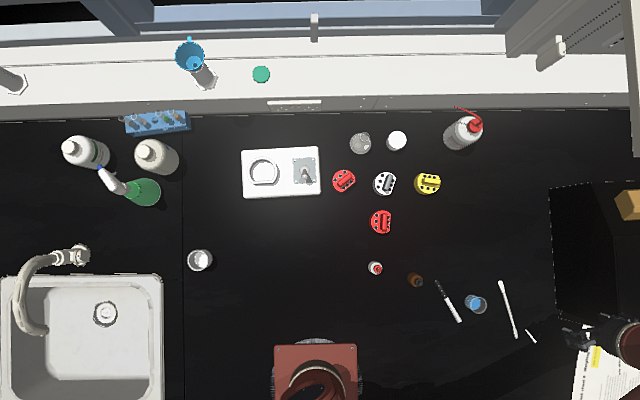

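The top view shows four D blocks: red (344,181), red (381,222), yellow (428,183) and bare aluminium (385,183). Only the aluminium one fits the description. The shaker is at about (281,172), the flask at (360,143), the jar at (397,140) and the beaker at (200,260). I'll confirm with an enlarged crop.

```bash
python3 - <<'E'
import cv2,numpy as np
t=cv2.imread('pics/top0.png');s=cv2.imread('pics/side0.png')
a=cv2.resize(t[125:215,230:410],None,fx=4.4,fy=4.4,interpolation=cv2.INTER_CUBIC)
cv2.imwrite('pics/topc.png',a)
b=cv2.resize(s[145:265,240:380],None,fx=5,fy=5,interpolation=cv2.INTER_CUBIC)
cv2.imwrite('pics/sidec.png',b)
E
```

```text
(no output)
```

View pics/topc.png

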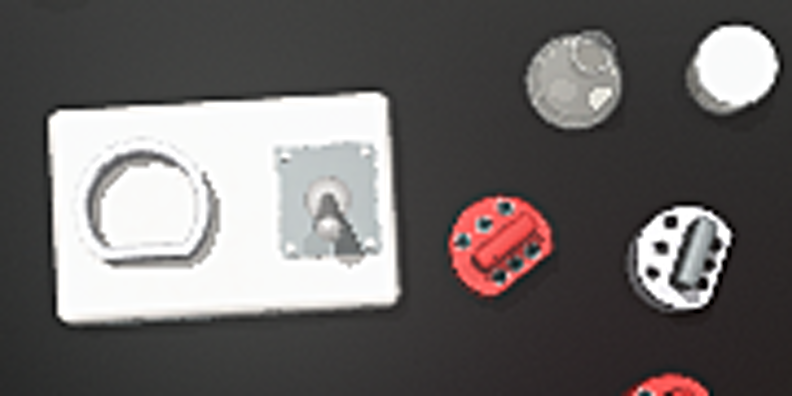

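View pics/sidec.png

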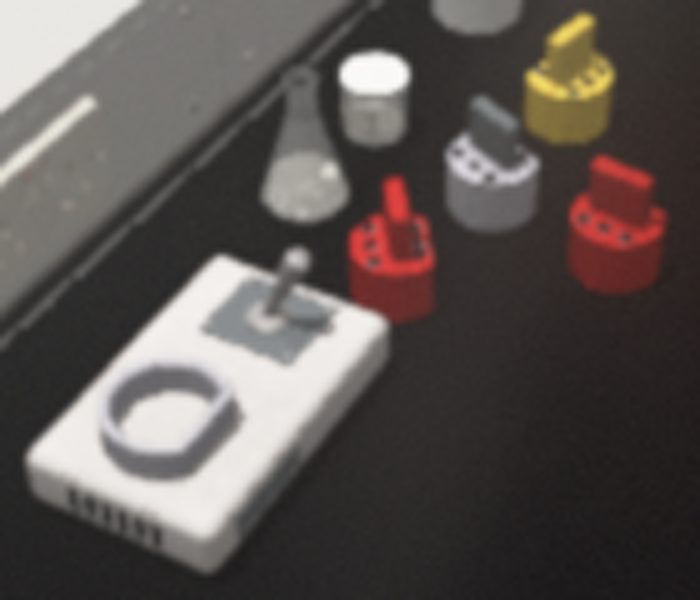

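The crop confirms it. The aluminium block with the grey grip is at top px (385,183), with its flat facing right and slightly down. The socket's flat faces down (world -x), and the lever leans down, which is "off". Next I'll measure positions.

```bash
cat > h.py <<'E'
import cv2,numpy as np
from rig import arm
def ray(n,uv):
    m=arm.camera_model(n);K=np.array([[m['fx'],0,m['cx']],[0,m['fy'],m['cy']],[0,0,1]])
    p=cv2.undistortPoints(np.array(uv,float).reshape(-1,1,2),K,m['distortion']).reshape(-1,2)
    T=m['world_from_camera'];d=np.c_[p,np.ones(len(p))]@T[:3,:3].T
    return T[:3,3],d
def onz(n,uv,z):
    o,d=ray(n,uv); return (o+d*((z-o[2])/d[:,2])[:,None])[:,:2]
def proj(n,P):
    m=arm.camera_model(n);K=np.array([[m['fx'],0,m['cx']],[0,m['fy'],m['cy']],[0,0,1]])
    T=np.linalg.inv(m['world_from_camera']);
    return cv2.projectPoints(np.array(P,float).reshape(-1,1,3),cv2.Rodrigues(T[:3,:3])[0],T[:3,3],K,m['distortion'])[0].reshape(-1,2)
def two(a,b):
    o1,d1=ray('side',[a]);o2,d2=ray('top',[b]);d1=d1[0];d2=d2[0]
    A=np.c_[d1,-d2];t=np.linalg.lstsq(A,o2-o1,rcond=None)[0]
    p,q=o1+t[0]*d1,o2+t[1]*d2
    return (p+q)/2,np.linalg.norm(p-q)
E
python3 - <<'E'
from h import *
t=cv2.imread('pics/top0.png')
g=cv2.cvtColor(t,cv2.COLOR_BGR2GRAY)
np.set_printoptions(linewidth=250)
# shaker
m=(g>150).astype(np.uint8); m[:, :235]=0;m[:,325:]=0;m[:140]=0;m[205:]=0
c=max(cv2.findContours(m,0,cv2.CHAIN_APPROX_NONE)[0],key=cv2.contourArea)
r=cv2.minAreaRect(c);b=cv2.boxPoints(r);print('shaker px',r)
w=onz('top',b,0.045);print(w,np.linalg.norm(np.diff(w,axis=0),axis=1),w.mean(0))
print(g[165:203,368:402][:, :])
print(g[150:195,285:322:1][::1])
E
```

```text
shaker px ((280.1965637207031, 171.84136962890625), (48.328224182128906, 77.33690643310547), 86.633544921875)
[[ 0.65744817  0.19488385]
 [ 0.66527901 -0.01875848]
 [ 0.53155018 -0.02351742]
 [ 0.52369064  0.18859768]] [0.2137858  0.13381348 0.21226066] [0.594492   0.08530141]
[[46 47 46 ... 44 43 43]
 [45 46 47 ... 43 44 44]
 [47 46 46 ... 45 43 42]
 ...
 [41 40 41 ... 39 37 38]
 [40 42 41 ... 38 38 38]
 [41 41 41 ... 37 37 37]]
[[252 252 252 ...  52  58  61]
 [251 251 251 ...  49  57  60]
 [251 251 251 ...  54  53  59]
 ...
 [251 251 252 ... 239 114  47]
 [254 254 254 ... 197  73  47]
 [237 238 238 ...  70  44  49]]
```

```bash
cat > ov.py <<'E'
from h import *
def R(a): return np.array([[np.cos(a),-np.sin(a)],[np.sin(a),np.cos(a)]])
def dout(r,f,n=60):
    a0=np.arccos(f/r); a=np.linspace(-np.pi+a0,np.pi-a0,n)
    return np.c_[r*np.cos(a),r*np.sin(a)]
def rect(hx,hy): return np.array([[hx,hy],[-hx,hy],[-hx,-hy],[hx,-hy]])
def draw(src,n,shapes,box,sc,out):
    t=cv2.imread(src) if isinstance(src,str) else src
    x0,y0,x1,y1=box
    a=cv2.resize(t[y0:y1,x0:x1],None,fx=sc,fy=sc,interpolation=cv2.INTER_CUBIC)
    for pts2,c,yaw,z,col in shapes:
        w=pts2@R(yaw).T+c; P=np.c_[w,np.full(len(w),z)]
        u=(proj(n,P)+.5-[x0,y0])*sc
        cv2.polylines(a,[np.round(u).astype(int)],True,col,1)
    cv2.imwrite(out,a)
E
python3 - <<'E'
from ov import *
C=np.array([.5945,.0853]);y=np.radians(2.1);S=C+R(y)@[0,.048];print(S)
sh=[(rect(.068,.108),C,y,.045,(0,0,255)),(dout(.0335,.0235),S,y,.07,(0,0,255)),(dout(.0415,.0315),S,y,.07,(255,0,0)),(dout(.0335,.0235),S,y,.045,(0,255,0))]
draw('pics/top0.png','top',sh,(235,140,325,205),8,'pics/o1.png')
draw('pics/side0.png','side',sh,(240,190,325,260),8,'pics/o2.png')
# block
t=cv2.imread('pics/top0.png');g=cv2.cvtColor(t,cv2.COLOR_BGR2GRAY)
m=(g>190).astype(np.uint8);m[:165]=0;m[203:]=0;m[:,:370]=0;m[:,402:]=0
hs=cv2.cvtColor(t,cv2.COLOR_BGR2HSV)
m[hs[:,:,1]>60]=0
m2=cv2.morphologyEx(m,cv2.MORPH_CLOSE,np.ones((5,5)))
c=max(cv2.findContours(m,0,cv2.CHAIN_APPROX_NONE)[0],key=cv2.contourArea)
print(cv2.minEnclosingCircle(c), onz('top',[cv2.minEnclosingCircle(c)[0]],.045))
for r in g[165:203,370:400]: print(' '.join('%3d'%v for v in r))
E
```

```text
[0.5927411  0.13326776]
((385.59375, 182.9642791748047), 11.336519241333008) [[ 0.55721811 -0.20403945]]
 46  47  46  47  46  46  46  46  45  45  46  47  45  45  45  44  45  46  43  46  45  44  44  45  45  45  45  44  44  44
 47  46  46  46  45  47  46  46  44  46  46  45  45  45  46  45  44  45  44  45  45  45  46  44  44  44  44  43  44  43
 46  47  46  46  45  46  45  46  45  46  44  46  45  44  45  44  45  43  44  45  45  44  43  45  42  45  44  44  44  45
 46  47  46  46  47  46  46  47  45  45  45  43  45  45  45  45  44  45  43  44  43  44  44  44  43  43  44  44  43  44
 45  46  47  45  45  44  46  45  45  44  45  45  46  45  44  46  46  45  44  46  44  44  43  44  44  44  43  44  43  44
 47  46  46  46  46  46  45  45  45  45  44  43  42  40  39  39  38  38  39  41  43  43  43  44  44  43  43  45  44  43
 46  46  45  46  45  45  45  45  44  45  40  36  30  26  26  20  19  21  19  27  33  39  41  42  43  44  43  44  44  43
 47  45  45  45  44  44  44  42  40  34  28  31  54 201 255 255 255 255 217 152  14  22  31  39  42  42  42  43  43  44
 44  45  45  46  45  44  45  38  28
[... 2864 characters left out ...]
  42  41  40  41  39  40  39  33  33  32  33  33  34  34  33  33  38  39  39  38  38  39  39  37  39
 42  41  40  41  40  40  41  40  39  41  40  39  41  34  33  35  33  34  35  35  41  39  40  40  38  39  40  38  38  39
 41  40  42  40  40  40  41  39  42  39  42  39  39  42  39  40  39  41  39  40  38  39  40  39  38  36  39  39  37  38
 41  40  40  41  41  41  41  40  40  38  40  40  38  39  40  40  40  40  39  40  39  38  38  37  39  38  39  39  37  39
 41  40  40  41  40  39  41  40  39  39  40  40  39  38  39  39  40  39  39  39  39  40  39  38  39  38  39  38  38  38
 41  41  41  40  39  41  39  40  39  39  40  39  40  39  39  38  38  37  40  38  39  39  39  37  37  39  38  36  38  37
```

View pics/o1.png

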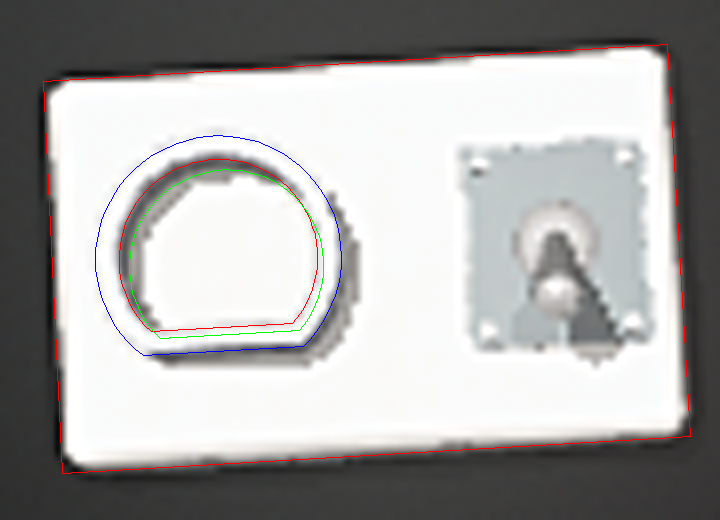

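View pics/o2.png

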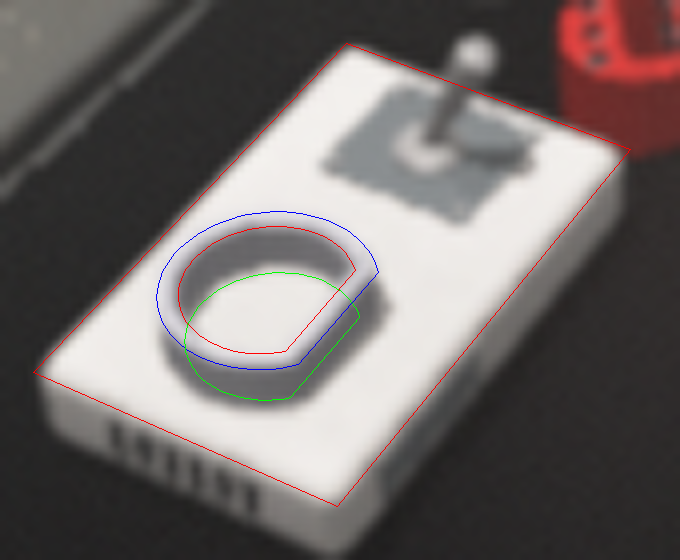

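```bash
python3 - <<'E'
from ov import *
t=cv2.imread('pics/top0.png');g=cv2.cvtColor(t,cv2.COLOR_BGR2GRAY).astype(float)
# flat edge: last crossing of 128 from right per row
P=[]
for r in range(178,194):
    c=400
    while g[r,c]<128:c-=1
    P.append((c+(g[r,c]-128)/(g[r,c]-g[r,c+1]),r))
w=onz('top',P,.045)
vx,vy,x0,y0=cv2.fitLine(w.astype(np.float32).reshape(-1,1,2),cv2.DIST_HUBER,0,.001,.001).ravel()
if vx<0: vx,vy=-vx,-vy
d=np.array([vx,vy]);n=np.array([-vy,vx]) # n ~ +y = block x
print('flat yaw',np.degrees(np.arctan2(n[1],n[0])),'res mm',1e3*np.round((w-[x0,y0])@n,4))
# top arc: first crossing >200 from outside on upper side columns 380..394
Q=[]
for c in range(380,394):
    r=166
    while g[r,c]<150:r+=1
    Q.append((c,r-(g[r,c]-150)/(g[r,c]-g[r-1,c])))
# left arc
for r in range(176,188):
    c=370
    while g[r,c]<170:c+=1
    Q.append((c-(g[r,c]-170)/(g[r,c]-g[r,c-1]),r))
wq=onz('top',Q,.045)
from scipy.optimize import least_squares
f=least_squares(lambda p:np.hypot(*(wq-p).T)-.032,[.557,-.204],loss='soft_l1',f_scale=.001)
print('circle c',f.x,'res',np.round(1e3*f.fun,1),'flat dist',(f.x-[x0,y0])@n)
# grip: low-sat mid-grey top face right/left edge centroid
yaw=np.arctan2(n[1],n[0]);C=f.x
for k,cc in enumerate([C]):
    sh=[(dout(.032,.022),cc,yaw,.045,(0,0,255)),(rect(.007,.022),cc,yaw,.085,(0,255,0)),(dout(.032,.022),cc,yaw,0,(255,0,0))]
    draw('pics/top0.png','top',sh,(365,160,410,205),12,'pics/b1.png')
    draw('pics/side0.png','side',sh,(320,155,360,200),12,'pics/b2.png')
im=np.hstack([cv2.resize(cv2.imread('pics/b1.png'),(400,400)),cv2.resize(cv2.imread('pics/b2.png'),(400,400))]);cv2.imwrite('pics/b.png',im)
E
```

```text
flat yaw 68.93798 res mm [ 0.4  0.  -0.7  1.  -0.1 -0.6  0.7 -0.2 -0.6  0.6 -0.3 -0.3  0.5 -0.4
  0.1  0.3]
circle c [ 0.55681732 -0.2047191 ] res [-0.2  0.  -0.9  0.4  0.3  0.  -0.   0.2  0.3  0.1 -0.5  0.6 -0.4 -0.6
  0.1  0.9 -0.3  1.2  0.4 -0.3 -0.7 -0.7 -0.8 -0.4  0.3  0.6] flat dist 0.021417106838204775
```

View pics/b.png

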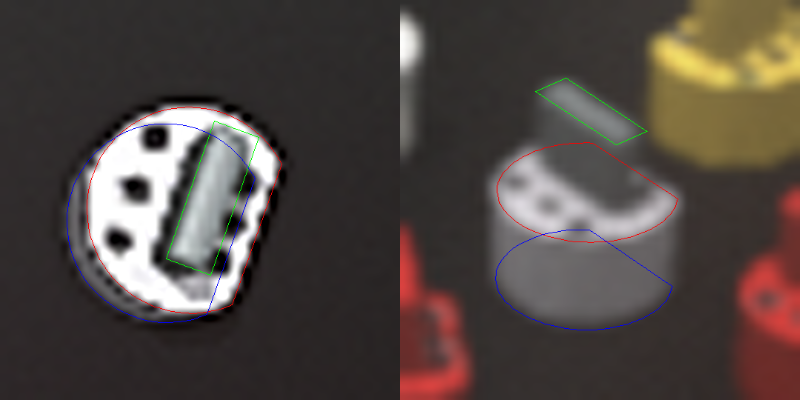

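Measurements agree with the given sizes:

| Item | Position (m) | Yaw | Check |
|---|---|---|---|
| Block | (0.557, -0.205) | 69° | flat at 21.4 mm vs 22 mm |
| Shaker | (0.5945, 0.0853) | 2.1° | 216 x 136 mm |
| Socket | (0.5927, 0.1333) | 2.1° | overlay matches in both views |

Now moving over the block.

step_arm --steps '[0.97,-0.585,0,0,0,0,0,0.97,-0.585,0,0,0,0,0,0.97,-0.585,0,0,0,0,0,0.97,-0.585,0,0,0,0,0,0.97,-0.585,0,0,0,0,0]' --force 60

```text
time: 0.72
position: [0.3519, -0.444, 0.231]
tool_rot: [[0.95, 0.313, -0.0], [0.313, -0.95, 0.0], [-0.0, -0.0, -1.0]]
contact_force: [0.8, -0.4, 0.2]
gripper_width: 0.0425
```

step_arm --steps '[0.97,-0.585,0,0,0,0,0,0.97,-0.585,0,0,0,0,0,0.97,-0.585,0,0,0,0,0,0.97,-0.585,0,0,0,0,0,0.97,-0.585,0,0,0,0,0]'

```text
time: 1.35
position: [0.4994, -0.2722, 0.231]
tool_rot: [[0.95, 0.313, -0.001], [0.313, -0.95, 0.0], [-0.0, -0.0, -1.0]]
contact_force: [0.1, 0.4, 0.3]
gripper_width: 0.0425
```

step_arm --steps '[0.97,-0.585,0,0,0,0,0,0.97,-0.585,0,0,0,0,0,0,0,0,0,0,-1,0,0,0,0,0,0,-1,0,0,0,0,0,0,-1,0]'

```text
time: 1.98
position: [0.5577, -0.2044, 0.2308]
tool_rot: [[0.804, 0.595, -0.001], [0.595, -0.804, 0.0], [-0.001, -0.001, -1.0]]
contact_force: [-0.9, -0.2, 0.3]
gripper_width: 0.0426
```

step_arm --steps '[0,0,0,0,0,-1,0,0,0,0,0,0,-1,0,0,0,0,0,0,-1,0,0,0,0,0,0,-1,0,0,0,0,0,0,-1,0]'

```text
time: 2.6
position: [0.5576, -0.2046, 0.2308]
tool_rot: [[0.399, 0.917, -0.001], [0.917, -0.399, 0.0], [-0.0, -0.001, -1.0]]
contact_force: [-0.2, 0.3, -0.6]
gripper_width: 0.043
```

step_arm --steps '[0,0,0,0,0,-1,0,0,0,0,0,0,-1,0,0,0,0,0,0,-1,0,0,0,0,0,0,-1,0,0,0,0,0,0,-1,0]'

```text
time: 3.22
position: [0.5576, -0.2046, 0.2309]
tool_rot: [[-0.113, 0.994, -0.001], [0.994, 0.113, 0.0], [0.0, -0.001, -1.0]]
contact_force: [0.1, 0.4, -0.1]
gripper_width: 0.0428
```

step_arm --steps '[0,0,0,0,0,-1,0,0,0,0,0,0,-1,0,0,0,0,0,0,-1,0,0,0,0,0,0,-1,0,0,0,0,0,0,-1,0]'

```text
time: 3.85
position: [0.5576, -0.2046, 0.2309]
tool_rot: [[-0.594, 0.804, -0.001], [0.804, 0.594, 0.0], [0.001, -0.0, -1.0]]
contact_force: [-0.3, -0.4, -0.3]
gripper_width: 0.0425
```

step_arm --steps '[0,0,0,0,0,-1,0,0,0,0,0,0,-1,0,0,0,0,0,0,-1,0,0,0,0,0,0,-1,0,0,0,0,0,0,-1,0]'

```text
time: 4.47
position: [0.5576, -0.2047, 0.2309]
tool_rot: [[-0.917, 0.399, -0.001], [0.399, 0.917, 0.0], [0.001, -0.0, -1.0]]
contact_force: [-0.1, -0.0, 0.4]
gripper_width: 0.0426
```

step_arm --steps '[0.02,0,1,0,0,-0.4,0,0,0,1,0,0,0,0,0,0,1,0,0,0,0,0,0,0.7,0,0,0,0,0,0,0.4,0,0,0,0]'

```text
time: 5.1
position: [0.5562, -0.2041, 0.0655]
tool_rot: [[-0.931, 0.364, -0.002], [0.364, 0.931, 0.001], [0.002, 0.0, -1.0]]
contact_force: [0.7, -0.6, 0.6]
gripper_width: 0.0428
```

```bash
python3 - <<'E'
from h import *
s=arm.read_state();print(s['position'],s['contact_force'])
a=arm.camera('top')[:,:,::-1][140:220,330:450];b=arm.camera('side')[:,:,::-1][130:220,290:400]
cv2.imwrite('pics/g1.png',np.hstack([cv2.resize(a,(480,400),interpolation=2),cv2.resize(b,(320,400))]))
E
```

```text
[ 0.55618255 -0.20410023  0.06552265] [ 0.74529651 -0.60535918  0.57949378]
```

View pics/g1.png

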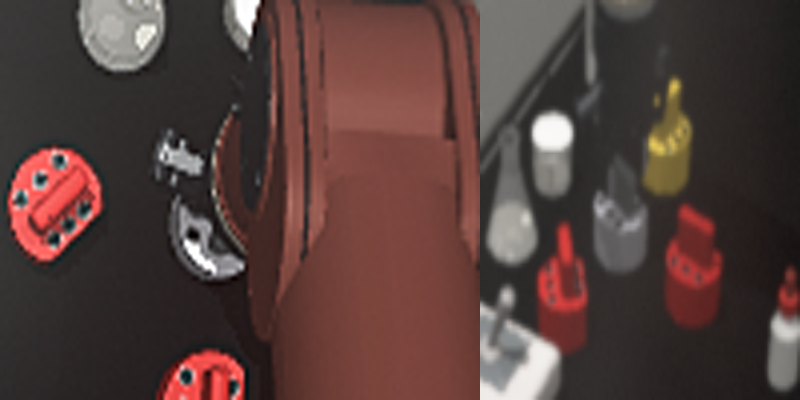

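```bash
python3 - <<'E'
from h import *
b=arm.camera('side')[:,:,::-1];a=arm.camera('top')[:,:,::-1]
P=[[.5562,-.2041,.0655],[.5562,-.2041,.0842],[.5672,-.176,.09],[.5672,-.176,.14]]
print(proj('side',P),proj('top',P))
cv2.imwrite('pics/g2.png',cv2.resize(b[40:240,220:520],None,fx=2.6,fy=2.6))
E
```

```text
[[338.45451714 171.56669285]
 [338.60719231 167.28419025]
 [331.86859222 169.16079477]
 [332.12897379 157.21763848]] [[386.89419999 182.64604635]
 [388.08797283 181.99910468]
 [377.76067923 177.88404391]
 [380.70454974 175.85633715]]
```

View pics/g2.png

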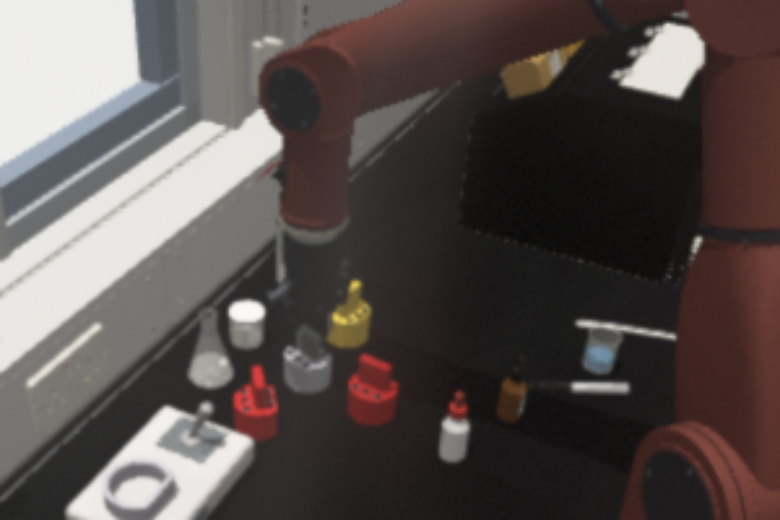

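```bash
python3 - <<'E'
from h import *
b=arm.camera('side')[:,:,::-1];
c=cv2.resize(b[105:200,290:390],None,fx=6,fy=6,interpolation=2).astype(float)/255
cv2.imwrite('pics/g3.png',(np.clip(c*1.2,0,1)**.45*255).astype(np.uint8))
E
```

```text
(no output)
```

View pics/g3.png

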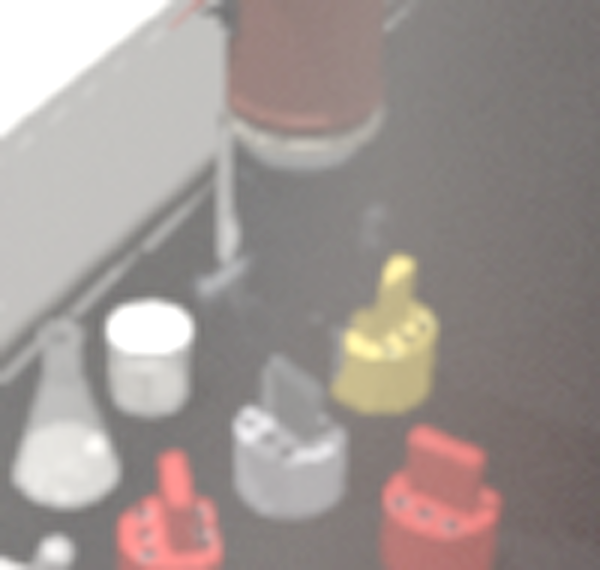

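```bash
python3 - <<'E'
from h import *
print(two((327,151),(375,171)))
s=arm.read_state();print(s['time'],s['position'],s['joint_pos'])
b=arm.camera('side')[:,:,::-1];b0=cv2.imread('pics/side0.png')
d=np.abs(b.astype(int)-b0).sum(2)
c=cv2.resize(np.clip(d[105:200,290:390]*8,0,255).astype(np.uint8),None,fx=6,fy=6,interpolation=0)
cv2.imwrite('pics/g4.png',c)
E
```

```text
(array([ 0.57615109, -0.15694471,  0.17316688]), np.float64(0.0002606299209814967))
5.35 [ 0.55791523 -0.20449801  0.06852172] [ 0.7414821   0.41923725 -0.57009075  1.76030421  0.25848361  1.03565878
  1.27647882]
```

View pics/g4.png

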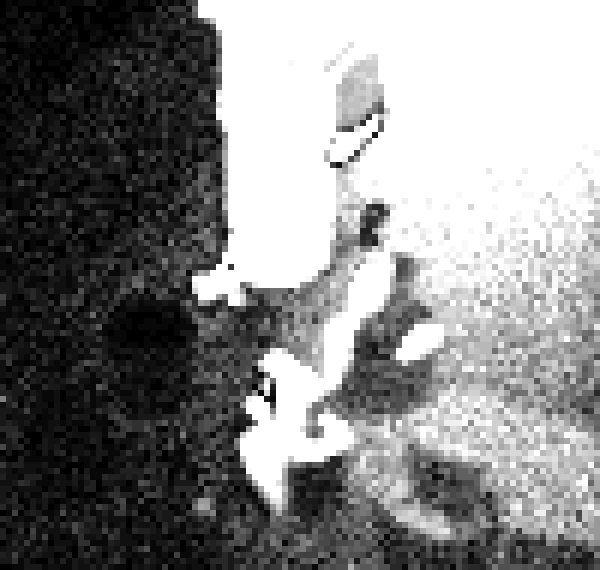

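```bash
python3 - <<'E'
from h import *
s=arm.read_state();print(s['time'],s['position'],s['contact_force'],s['moment'],s['gripper_width'])
b=arm.camera('side')[:,:,::-1];b0=cv2.imread('pics/side0.png')
f=lambda x:(np.clip(cv2.resize(x[135:190,315:365],None,fx=8,fy=8,interpolation=2)/255*1.2,0,1)**.4*255).astype(np.uint8)
cv2.imwrite('pics/g5.png',np.hstack([f(b0),f(b)]))
print(arm.read_state()['position'])
E
```

```text
5.4 [ 0.55800208 -0.20456246  0.06867979] [ 0.58688306  0.5489158  -1.20930576] [-0.0087614   0.02705699  0.01348568] 0.042500099069831335
[ 0.55795236 -0.20455899  0.06864525]
```

View pics/g5.png

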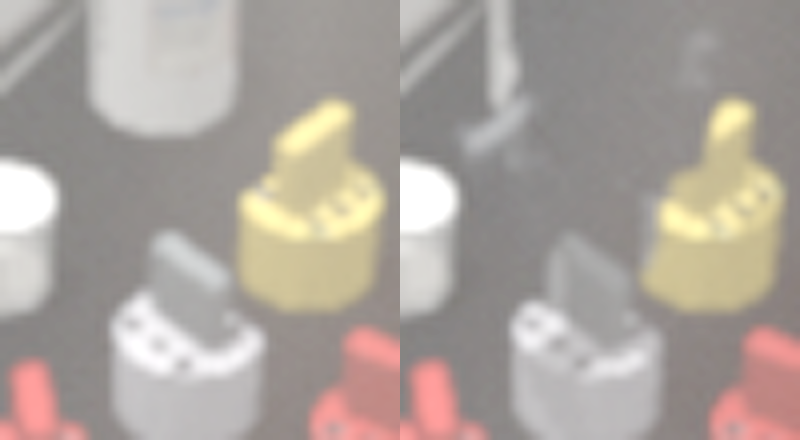

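step_arm --steps '[0.03,0,0.4,0,0,0,0,0,0,0.05,0,0,0,0,0,0,0,0,0,0,0]'

```text
time: 5.82
position: [0.5557, -0.2037, 0.0489]
tool_rot: [[-0.931, 0.364, -0.001], [0.364, 0.931, 0.0], [0.001, 0.0, -1.0]]
contact_force: [0.2, 0.4, 0.6]
gripper_width: 0.0427
```

step_arm --steps '[0,0,0,0,0,0,-1,0,0,0,0,0,0,-1,0,0,0,0,0,0,-1,0,0,0,0,0,0,-1,0,0,0,0,0,0,-1]'

```text
time: 6.45
position: [0.5562, -0.2039, 0.0496]
tool_rot: [[-0.931, 0.364, 0.001], [0.364, 0.931, -0.0], [-0.001, 0.0, -1.0]]
contact_force: [0.5, -0.3, 2.4]
gripper_width: 0.0135
```

step_arm --steps '[0,0,-0.25,0,0,0,-1,0,0,-0.5,0,0,0,-1,0,0,-1,0,0,0,-1,0,0,0,0,0,0,-1,0,0,0,0,0,0,-1]'

```text
time: 7.08
position: [0.5556, -0.204, 0.1194]
tool_rot: [[-0.931, 0.364, -0.0], [0.364, 0.931, -0.0], [0.0, -0.0, -1.0]]
contact_force: [0.1, 0.6, -4.5]
gripper_width: 0.0133
```

step_arm --steps '[0,0,-1,0,0,0,-1,0,0,-1,0,0,0,-1,0,0,0,0,0,1,-1,0,0,0,0,0,1,-1,0,0,0,0,0,1,-1]'

```text
time: 7.7
position: [0.5551, -0.2037, 0.1979]
tool_rot: [[-0.771, 0.637, -0.002], [0.637, 0.771, 0.001], [0.003, -0.001, -1.0]]
contact_force: [0.1, 0.8, -4.0]
gripper_width: 0.0135
```

step_arm --steps '[0,0,0,0,0,1,-1,0,0,0,0,0,1,-1,0,0,0,0,0,1,-1,0,0,0,0,0,1,-1,0,0,0,0,0,1,-1]'

```text
time: 8.32
position: [0.5551, -0.2037, 0.1977]
tool_rot: [[-0.35, 0.937, -0.003], [0.937, 0.35, 0.001], [0.002, -0.002, -1.0]]
contact_force: [0.3, -0.7, -3.3]
gripper_width: 0.0132
```

step_arm --steps '[0,0,0,0,0,1,-1,0,0,0,0,0,1,-1,0,0,0,0,0,1,-1,0,0,0,0,0,0.1,-1,0,0,0,0,0,0,-1]'

```text
time: 8.95
position: [0.5556, -0.2038, 0.1986]
tool_rot: [[-0.038, 0.999, -0.001], [0.999, 0.038, 0.001], [0.001, -0.001, -1.0]]
contact_force: [0.7, 0.0, -4.3]
gripper_width: 0.0132
```

step_arm --steps '[0.93,0.14,0,0,0,0,-1,0.93,0.14,0,0,0,0,-1,0.93,0.14,0,0,0,0,-1,0.93,0.14,0,0,0,0,-1,0.93,0.14,0,0,0,0,-1]'

```text
time: 9.57
position: [0.5772, -0.0159, 0.1992]
tool_rot: [[-0.038, 0.999, -0.0], [0.999, 0.038, -0.0], [-0.0, -0.0, -1.0]]
contact_force: [-0.3, 0.5, -4.1]
gripper_width: 0.0134
```

step_arm --steps '[0.93,0.14,0,0,0,0,-1,0.93,0.14,0,0,0,0,-1,0.93,0.14,0,0,0,0,-1,0.93,0.14,0,0,0,0,-1,0,0,0,0,0,0,-1]'

```text
time: 10.2
position: [0.5936, 0.1369, 0.1992]
tool_rot: [[-0.043, 0.999, -0.001], [0.999, 0.043, 0.002], [0.002, -0.0, -1.0]]
contact_force: [0.6, 0.6, -4.0]
gripper_width: 0.0129
```

step_arm --steps '[0,0,0.7,0,0,0,-1,0,0,0.7,0,0,0,-1,0,0,0,0,0,0,-1]'

```text
time: 10.58
position: [0.5928, 0.1311, 0.1411]
tool_rot: [[-0.036, 0.999, -0.005], [0.999, 0.036, -0.001], [-0.001, -0.005, -1.0]]
contact_force: [0.8, -0.1, -3.3]
gripper_width: 0.0132
```

```bash
python3 - <<'E'
from ov import *
for _ in range(3): b=arm.camera('side')
s=arm.read_state();print(s['time'],s['position'],s['tool_rot'][:,1])
b=b[:,:,::-1].copy();a=arm.camera('top')[:,:,::-1].copy()
cv2.imwrite('pics/sideH.png',b);cv2.imwrite('pics/topH.png',a)
c=s['position'][:2];zb=s['position'][2]-.0496;y=np.arctan2(s['tool_rot'][1,1],s['tool_rot'][0,1])
sh=[(dout(.032,.022),c,y,zb+.045,(0,0,255)),(dout(.032,.022),c,y,zb,(255,0,0)),(rect(.007,.022),c,y,zb+.085,(0,255,0))]
draw(b,'side',sh,(240,155,330,255),6,'pics/h1.png')
draw(a,'top',sh,(230,130,330,210),6,'pics/h2.png')
E
```

```text
10.725 [0.59499505 0.13238718 0.14462295] [0.99934744 0.03609177 0.00143869]
```

View pics/h1.png

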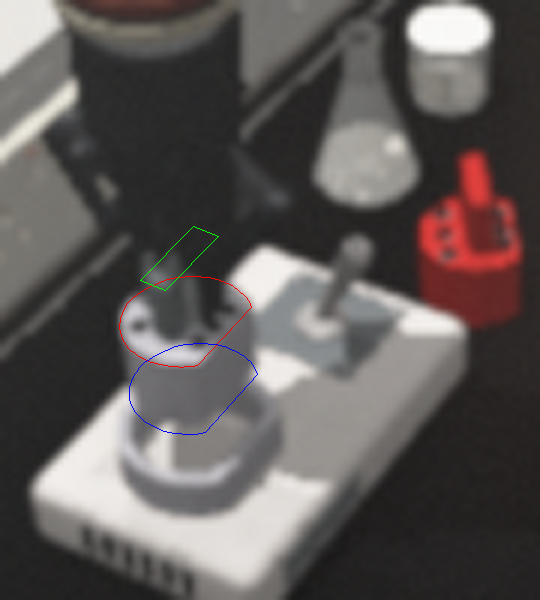

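View pics/h2.png

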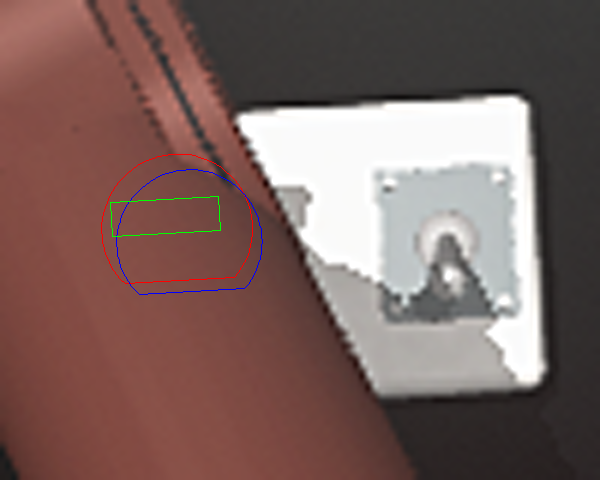

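```bash
python3 - <<'E'
from ov import *
for _ in range(5):
    b=arm.camera('side');s=arm.read_state();print(s['time'],np.round(s['position'],4),np.round(s['tool_rot'][:,1:],4).tolist(),np.round(s['joint_vel'],3))
b=b[:,:,::-1].copy()
cv2.imwrite('pics/sideI.png',b)
c=s['position'][:2];zb=s['position'][2]-.0496;y=np.arctan2(s['tool_rot'][1,1],s['tool_rot'][0,1])
sh=[(dout(.032,.022),c,y,zb+.045,(0,0,255)),(dout(.032,.022),c,y,zb,(255,0,0)),(rect(.007,.022),c,y,zb+.085,(0,255,0))]
C=np.array([.5945,.0853]);y=np.radians(2.1);S=C+R(y)@[0,.048]
sh+=[(dout(.0415,.0315),S,y,.07,(255,255,0)),(dout(.0335,.0235),S,y,.07,(255,255,0))]
b=(np.clip(b/255.,0,1)**.5*255).astype(np.uint8)
draw(b,'side',sh,(252,190,296,246),10,'pics/h3.png')
draw(b,'side',[],(252,190,296,246),10,'pics/h4.png')
cv2.imwrite('pics/h34.png',cv2.resize(np.hstack([cv2.imread('pics/h4.png'),cv2.imread('pics/h3.png')]),None,fx=.9,fy=.9))
E
```

```text
10.825 [0.5951 0.1326 0.1448] [[0.9993, 0.0021], [0.036, 0.0004], [0.0021, -1.0]] [-0.     0.     0.     0.005 -0.001 -0.002 -0.005]
10.875 [0.595  0.1326 0.1447] [[0.9993, 0.0019], [0.0361, 0.0003], [0.0019, -1.0]] [-0.001  0.003  0.001  0.005 -0.001 -0.    -0.004]
10.925 [0.5949 0.1326 0.1444] [[0.9993, 0.0016], [0.0361, 0.0002], [0.0016, -1.0]] [-0.002  0.003  0.001  0.007  0.002 -0.003  0.001]
10.975 [0.5947 0.1326 0.1442] [[0.9993, 0.0013], [0.0361, 0.0002], [0.0013, -1.0]] [-0.001  0.003  0.001  0.005  0.001 -0.002 -0.002]
11.025 [0.5946 0.1325 0.144 ] [[0.9993, 0.001], [0.036, 0.0001], [0.001, -1.0]] [-0.     0.005  0.001  0.004  0.    -0.002 -0.   ]
```

View pics/h34.png

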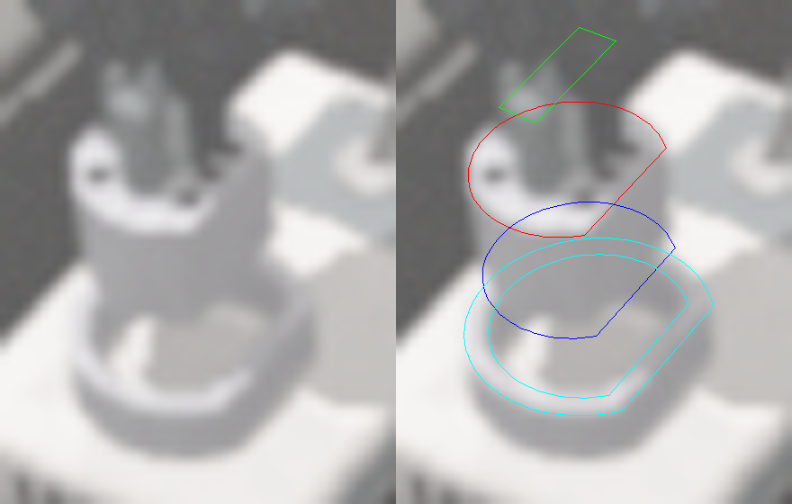

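```bash
python3 - <<'E'
from ov import *
g=cv2.imread('pics/sideI.png',0)
print('cols',list(range(258,286)))
for r in range(198,226): print(r,' '.join('%3d'%v for v in g[r,258:286]))
s=arm.read_state();c=s['position'][:2];zb=s['position'][2]-.0496;y=np.radians(2.07)
w=np.array([[-.022,-.0232],[-.022,0],[-.022,.0232],[-.032*0.8,.032*.6]])@R(y).T+c
print(zb,proj('side',np.c_[w,np.full(4,zb+.045)]),proj('side',np.c_[w,np.full(4,zb)]))
E
```

```text
cols [258, 259, 260, 261, 262, 263, 264, 265, 266, 267, 268, 269, 270, 271, 272, 273, 274, 275, 276, 277, 278, 279, 280, 281, 282, 283, 284, 285]
198  67  45  39  39  44  60  80  73  56  62  72  62  44  39  38  38  40  38  39  37  36  58 120 188 226 235 238 238
199  45  40  39  38  42  58  76  80  77  76  78  68  52  42  38  38  37  38  39  38  60 118 187 226 236 237 239 239
200  39  38  39  38  43  59  87 105 110  96  80  70  61  54  43  38  37  37  38  54 116 186 226 236 238 239 239 239
201  40  40  40  39  41  59  93 115 120 110  90  71  72  73  58  42  38  40  44  88 172 223 235 239 239 240 240 240
202  40  37  39  39  41  54  79  98 106 103  86  69  77  85  68  44  38  38  47  98 167 207 229 238 240 240 239 238
203  41  39  38  44  57  61  67  79  83  83  73  64  76  86  70  44  37  38  48  92 133 161 202 230 238 239 238 229
204  38  38  46  80 103  95  81  75  75  71  67  63  74  84  71  47  38  39  46  89 124 141 163 200 229 237 229 199
205  39  44  77 137 166 147 107  81  75  70  66  64  76  85  73  50  38  38  43  71 100 125 141 167 217 226 199 161
206  39  59 135 188 201 18
[... 1847 characters left out ...]
07 170 123 110 107 105 104 102 101 102 101  99  97  97  96  96  96  94  92  89  90  93 105 121 131
223 221 223 211 193 158 119 107 105 104 102 101 100 101 102 100  98  98 103 109 111 104  98  93  90  90 101 119 131
224 232 223 204 179 132 105 103 104 104 107 106 102 100 101 101  99 107 123 134 134 130 122 109  98  94 107 122 126
225 233 222 201 171 121  99  99 103 118 149 152 126 108 105 105 108 119 131 136 138 144 141 133 116 107 116 120 112
0.09437379965689377 [[281.45349348 205.87022137]
 [277.01109043 210.66040734]
 [272.45152771 215.57799644]
 [274.30519511 215.14638843]] [[282.46383198 217.05625221]
 [278.14983656 221.86623549]
 [273.72532517 226.80017691]
 [275.52926042 226.36786601]]
```

View pics/h4.png

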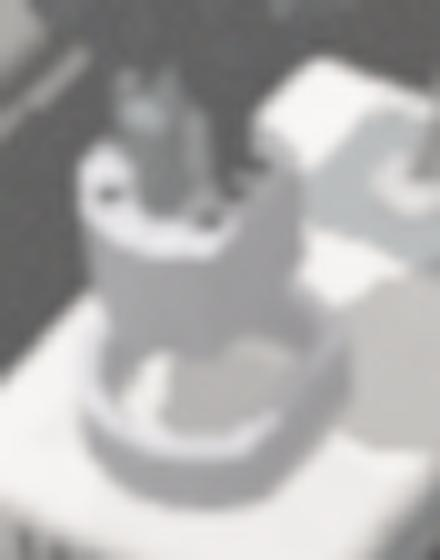

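step_arm --steps '[0.02,-0.015,0.2,0,0,0,-1,0,0,0.25,0,0,0,-1,0,0,0,0,0,0,-1,0,0,0,0,0,0,-1,0,0,0,0,0,0,-1]'

```text
time: 11.65
position: [0.5939, 0.1334, 0.1256]
tool_rot: [[-0.036, 0.999, 0.0], [0.999, 0.036, 0.0], [0.0, 0.0, -1.0]]
contact_force: [-0.5, -0.3, -3.9]
gripper_width: 0.0133
```

step_arm --steps '[0,0,0,0,0,0,-1,0,0,0,0,0,0,-1,0,0,0,0,0,0,-1,0,0,0,0,0,0,-1]'

```text
time: 12.15
position: [0.5937, 0.1333, 0.1253]
tool_rot: [[-0.036, 0.999, -0.0], [0.999, 0.036, -0.0], [-0.0, -0.0, -1.0]]
contact_force: [-0.1, -0.6, -3.8]
gripper_width: 0.0132
```

step_arm --steps '[0,-0.025,0,0,0,0,-1,0,0,0.1,0,0,0,-1,0,0,0.1,0,0,0,-1,0,0,0,0,0,0,-1]'

```text
time: 12.65
position: [0.5924, 0.1331, 0.1167]
tool_rot: [[-0.036, 0.999, -0.001], [0.999, 0.036, -0.0], [-0.0, -0.001, -1.0]]
contact_force: [-0.0, -0.1, -4.2]
gripper_width: 0.0132
```

```bash
python3 - <<'E'
from ov import *
b=arm.camera('side')[:,:,::-1].copy();s=arm.read_state();print(s['position'],s['contact_force'])
c=s['position'][:2];zb=s['position'][2]-.0496;y=np.radians(2.07)
S=np.array([.5927,.1333])
b=(np.clip(b/255.,0,1)**.6*255).astype(np.uint8)
sh=[(dout(.032,.022),c,y,zb+.045,(0,0,255)),(dout(.0415,.0315),S,y,.07,(255,255,0))]
draw(b,'side',sh,(252,195,296,246),9,'pics/h3.png')
draw(b,'side',[],(252,195,296,246),9,'pics/h4.png')
cv2.imwrite('pics/i1.png',np.hstack([cv2.imread('pics/h4.png'),cv2.imread('pics/h3.png')]))
E
```

```text
[0.59250814 0.13315796 0.11701433] [-1.07597045 -0.19860141 -4.47392346]
```

View pics/i1.png

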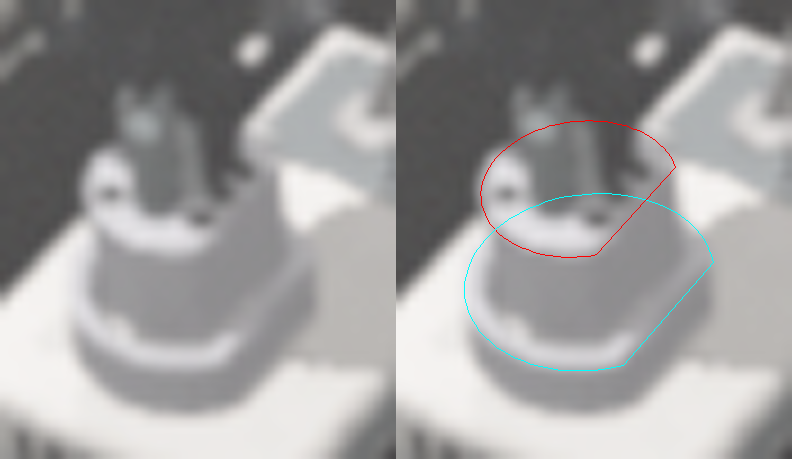

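It is over the collar and entering without contact force. I'll lower it gently.

step_arm --steps '[0,0,0.1,0,0,0,-1,0,0,0.1,0,0,0,-1,0,0,0,0,0,0,-1]'

```text
time: 13.08
position: [0.5925, 0.1332, 0.1088]
tool_rot: [[-0.036, 0.999, -0.001], [0.999, 0.036, -0.0], [0.0, -0.001, -1.0]]
contact_force: [-0.7, 0.0, -4.5]
gripper_width: 0.0133
```

step_arm --steps '[0,0,0.1,0,0,0,-1,0,0,0.1,0,0,0,-1,0,0,0,0,0,0,-1]'

```text
time: 13.45
position: [0.5925, 0.1332, 0.1009]
tool_rot: [[-0.036, 0.999, -0.001], [0.999, 0.036, -0.0], [0.0, -0.001, -1.0]]
contact_force: [-0.3, -0.3, -4.5]
gripper_width: 0.0134
```

step_arm --steps '[0,0,0.08,0,0,0,-1,0,0,0.04,0,0,0,-1,0,0,0,0,0,0,-1]'

```text
time: 13.82
position: [0.5926, 0.1332, 0.0964]
tool_rot: [[-0.036, 0.999, -0.0], [0.999, 0.036, -0.0], [-0.0, -0.0, -1.0]]
contact_force: [-0.1, 0.7, -3.7]
gripper_width: 0.0134
```

step_arm --steps '[0,0,0.04,0,0,0,-1,0,0,0,0,0,0,-1,0,0,0.02,0,0,0,-1,0,0,0,0,0,0,-1]'

```text
time: 14.32
position: [0.5928, 0.1333, 0.0946]
tool_rot: [[-0.036, 0.999, 0.0], [0.999, 0.036, -0.0], [-0.0, 0.0, -1.0]]
contact_force: [-2.4, -0.3, 2.9]
gripper_width: 0.0131
```

It's touching down at the expected height (0.0946), and the vertical force has changed sign. Releasing and rising.

step_arm --steps '[0,0,0,0,0,0,0,0,0,0,0,0,0,0,0,0,0,0,0,0,0,0,0,0,0,0,0,0]'

```text
time: 14.82
position: [0.5928, 0.1333, 0.0942]
tool_rot: [[-0.036, 0.999, 0.0], [0.999, 0.036, 0.0], [0.0, 0.0, -1.0]]
contact_force: [-0.4, -0.0, -0.2]
gripper_width: 0.0426
```

step_arm --steps '[0,0,-0.3,0,0,0,0,0,0,-0.8,0,0,0,0,0,0,-1,0,0,0,0,0,0,-1,0,0,0,0,0,0,0,0,0,0,0]'

```text
time: 15.45
position: [0.5944, 0.1342, 0.2227]
tool_rot: [[-0.036, 0.999, 0.007], [0.999, 0.036, 0.001], [0.001, 0.007, -1.0]]
contact_force: [0.6, -0.4, -0.4]
gripper_width: 0.0427
```

```bash
python3 - <<'E'
from ov import *
b=arm.camera('side')[:,:,::-1].copy();a=arm.camera('top')[:,:,::-1].copy()
cv2.imwrite('pics/sideJ.png',b);cv2.imwrite('pics/topJ.png',a)
S=np.array([.5927,.1333]);y=np.radians(2.07)
sh=[(dout(.032,.022),S,y,.09,(0,0,255)),(rect(.007,.022),S,y,.13,(0,255,0)),(dout(.0415,.0315),S,y,.07,(255,255,0))]
draw(b,'side',sh,(252,190,296,246),9,'pics/h3.png')
draw(b,'side',[],(252,190,296,246),9,'pics/h4.png')
cv2.imwrite('pics/j1.png',np.hstack([cv2.imread('pics/h4.png'),cv2.imread('pics/h3.png')]))
cv2.imwrite('pics/j2.png',cv2.resize(a[90:270,180:460],None,fx=2.5,fy=2.5))
s=arm.read_state();print(s['position'],s['contact_force'])
E
```

```text
[0.59281972 0.13329243 0.218858  ] [-0.15748439  0.398997   -0.70727358]
```

View pics/j1.png

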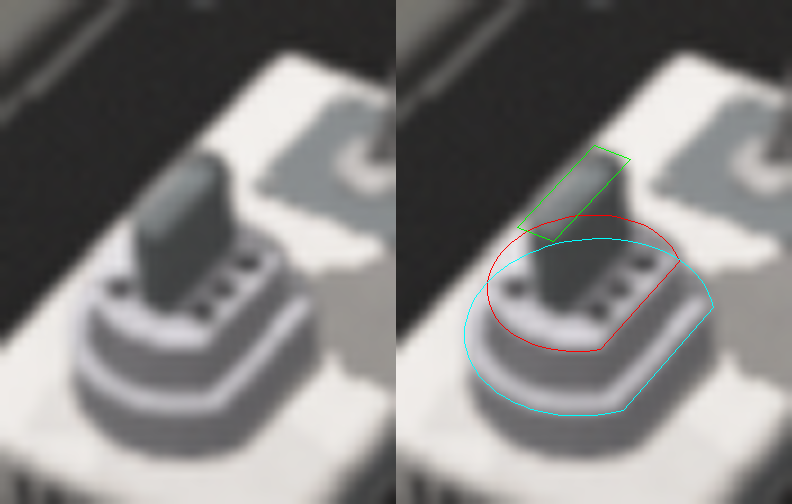

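View pics/j2.png

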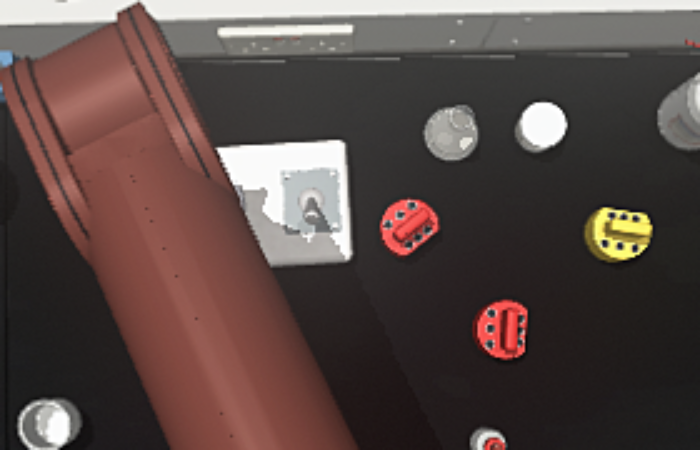

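The block is seated: the overlay of its home pose (top at 0.090, grip at 0.130) matches the image, it is level, and its flat matches the collar's. Next I move to the -x side of the lever with the fingers shut, checking the lever's position by triangulation.

step_arm --steps '[-0.7,-0.375,0,0,0,0,-1,-0.7,-0.375,0,0,0,0,-1,-0.7,-0.375,0,0,0,0,-1,-0.7,-0.375,0,0,0,0,-1,0,0,0,0,0,0,-1]'

```text
time: 16.18
position: [0.5356, 0.0163, 0.2172]
tool_rot: [[-0.032, 0.999, -0.002], [0.999, 0.032, -0.001], [-0.001, -0.002, -1.0]]
contact_force: [0.2, -0.0, 0.4]
gripper_width: 0.0001
```

```bash
python3 - <<'E'
from ov import *
t=cv2.imread('pics/top0.png',0);s=cv2.imread('pics/side0.png',0)
P=[[.5969,.0193,.051],[.5724,.0184,.1058],[.5708,.0184,.1095],[.6214,.0202,.1058]]
print(proj('top',P),proj('side',P))
for r in range(170,184): print(r,' '.join('%3d'%v for v in t[r,298:312]))
print()
for r in range(192,206): print(r,' '.join('%3d'%v for v in s[r,290:306]))
st=arm.read_state();print(st['position'],st['gripper_width'])
E
```

```text
[[304.08011805 170.08273857]
 [304.25876517 176.87218786]
 [304.24768923 177.33438299]
 [303.18423844 158.26698242]] [[293.3749363  207.5995545 ]
 [299.28347011 197.15978482]
 [299.672754   196.43224012]
 [285.9256675  192.20947038]]
170 201 166 211 229 205 134 130 110 188 223 200 175 194 195
171 200 167 209 229 194 129 128 117 111 218 183 174 194 195
172 200 190 191 220 164 130 131 124 110 215 193 188 195 194
173 199 201 186 207 143 126 132 123  99 121 177 198 196 194
174 199 200 196 157 121 143 191 172 120  88 163 201 197 193
175 198 198 203 158 177 247 255 239 204 109  98 197 201 196
176 198 199 203 134 198 218 247 210 204 155 110  97 196 197
177 199 200 202 160 192 199 198 189 189 120 109 105 200 202
178 200 200 182 182 179 177 175 171 179 134 115 110  98 196
179 200 180 180 182 181 171 169 147 138 114 114 114 106 200
180 198 181 181 181 181 182 184 191 117 112 115 114 110  98
181 199 181 181 181 180 179 180 208 118 110 112 112 111 102
182 198 180 177 178 176 178 176 201 114 118 121 122 119 121
183 213 218 204 199 147 220 223 232 191 181 186 188 189 183

192  44  44  45  44  44  
[... 284 characters left out ...]
94 191 169 124  69  44  41  39
197  66  52  46  43  43  57  98 146 180 183 167 123  68  45  42  41
198 152 109  77  58  53  72 102 123 135 143 137 101  57  42  42  41
199 203 189 159 130 104  99 105 103  97  97  92  68  46  41  41  41
200 191 191 187 183 171 136 108  94  87  81  66  49  43  43  43  42
201 153 146 160 175 172 137 102  89  90  92  78  56  46  43  41  41
202 140 137 144 144 132 109  92  93 128 165 156 117  90  69  52  43
203 141 141 140 137 118  96  88  99 141 180 192 176 170 150 111  82
204 141 142 139 132 111  93  97 117 136 149 169 175 183 193 191 179
205 149 163 156 129 103  96 117 134 140 141 144 145 149 174 199 204
[0.53557097 0.01632324 0.21717522] 0.00010884830628994714
```

The predicted tip pixels match the ball in both views, so the lever position is confirmed. Descending beside it.

step_arm --steps '[0.03,0,1,0,0,0,-1,0,0,1,0,0,0,-1,0,0,1,0,0,0,-1,0,0,0.3,0,0,0,-1,0,0,0,0,0,0,-1]'

```text
time: 16.8
position: [0.5365, 0.021, 0.0859]
tool_rot: [[-0.037, 0.999, -0.001], [0.999, 0.037, 0.001], [0.001, -0.001, -1.0]]
contact_force: [0.2, 0.1, 0.3]
gripper_width: -0.0002
```

```bash
python3 - <<'E'
from ov import *
b=arm.camera('side')[:,:,::-1].copy()
s=arm.read_state();print(s['position'],s['contact_force'],s['tool_rot'][:,1])
cv2.imwrite('pics/k1.png',(np.clip(cv2.resize(b[150:250,250:350],None,fx=6,fy=6,interpolation=2)/255.,0,1)**.6*255).astype(np.uint8))
print((proj('side',[s['position']])-[250,150])*6)
E
```

```text
[0.53729048 0.02089751 0.08697058] [-0.59143578 -0.33212525  0.90944421] [9.99333046e-01 3.65104433e-02 6.71794462e-04]
[[351.41962872 336.31417592]]
```

View pics/k1.png

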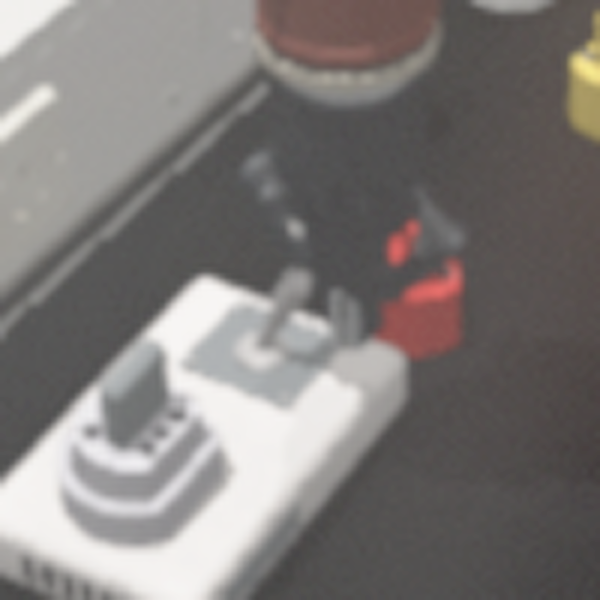

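The shut fingertips (348,325) stand beside the lever (290,290) on its -x side. Pushing toward +x.

step_arm --steps '[0,0.25,0,0,0,0,-1,0,0.25,0,0,0,0,-1,0,0.25,0,0,0,0,-1,0,0.2,0,0,0,0,-1]'

```text
time: 17.35
position: [0.5757, 0.0217, 0.0863]
tool_rot: [[-0.036, 0.999, 0.001], [0.999, 0.036, 0.0], [0.0, 0.001, -1.0]]
contact_force: [-0.0, -0.2, -0.5]
gripper_width: 0.0002
```

step_arm --steps '[0,0.2,0,0,0,0,-1,0,0,0,0,0,0,-1]'

```text
time: 17.6
position: [0.5832, 0.0221, 0.086]
tool_rot: [[-0.036, 0.999, 0.0], [0.999, 0.036, 0.0], [0.0, 0.0, -1.0]]
contact_force: [-1.0, -0.6, 0.4]
gripper_width: 0.0
```

```bash
python3 - <<'E'
from ov import *
b=arm.camera('side')[:,:,::-1].copy()
s=arm.read_state();print(s['position'],s['contact_force'])
cv2.imwrite('pics/k2.png',(np.clip(cv2.resize(b[150:250,250:350],None,fx=6,fy=6,interpolation=2)/255.,0,1)**.6*255).astype(np.uint8))
E
```

```text
[0.58281997 0.02213689 0.08599693] [-0.14354739 -0.19435218 -1.22581587]
```

View pics/k2.png

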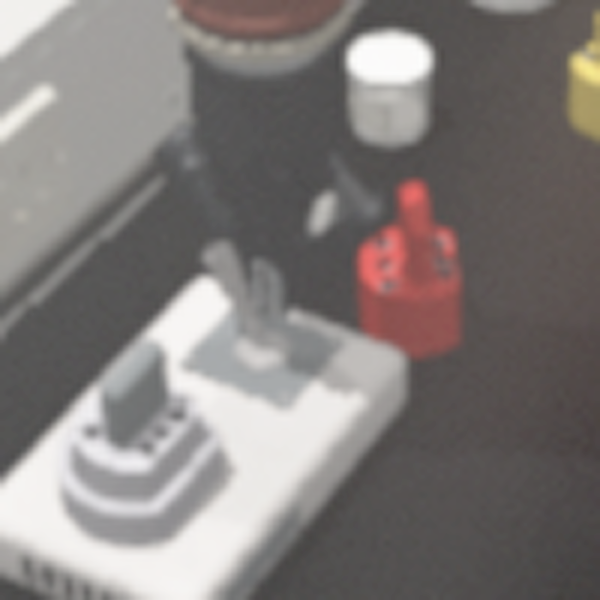

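The lever tip is now at side px (286.3,192.5), against a predicted "on" position of (285.9,192.2), so it has snapped over. Backing off and up.

step_arm --steps '[0,-0.5,0,0,0,0,-1,0,-0.6,0,0,0,0,-1,0,0,-1,0,0,0,-1,0,0,-1,0,0,0,-1,0,0,-1,0,0,0,-1]'

```text
time: 18.27
position: [0.5382, 0.0204, 0.2075]
tool_rot: [[-0.036, 0.999, -0.0], [0.999, 0.036, -0.0], [-0.0, -0.0, -1.0]]
contact_force: [-0.1, -0.3, -0.8]
gripper_width: -0.0002
```

step_arm --steps '[-1,-1,0,0,0,0,0,-1,-1,0,0,0,0,0,-1,-0.5,0,0,0,0,0,-1,0,0,0,0,0,-1,0,0,0,0,0,0]'

```text
schema error: expected a multiple of 7 numbers
```

step_arm --steps '[-1,0,0,0,0,0,0,-1,0,0,0,0,0,0,0,0,0,0,0,0,0]'

```text
time: 18.65
position: [0.5411, -0.0634, 0.2059]
tool_rot: [[-0.031, 1.0, -0.001], [1.0, 0.031, -0.001], [-0.001, -0.001, -1.0]]
contact_force: [-1.1, -0.0, -0.1]
gripper_width: 0.043
```

```bash
python3 - <<'E'
from ov import *
b=arm.camera('side')[:,:,::-1].copy();a=arm.camera('top')[:,:,::-1].copy()
S=np.array([.5927,.1333]);y=np.radians(2.07)
sh=[(dout(.032,.022),S,y,.09,(0,0,255)),(rect(.007,.022),S,y,.13,(0,255,0))]
draw(a,'top',sh,(235,130,325,210),6,'pics/l1.png')
cv2.imwrite('pics/l2.png',np.hstack([cv2.resize(b[130:330,220:420],None,fx=2,fy=2),cv2.resize(a[90:290,180:380],None,fx=2,fy=2)]))
s=arm.read_state();print(s['time'],s['position'],s['contact_force'])
E
```

```text
18.75 [ 0.54129726 -0.05939824  0.20606502] [-0.4604761   0.51542895  0.78665394]
```

View pics/l1.png

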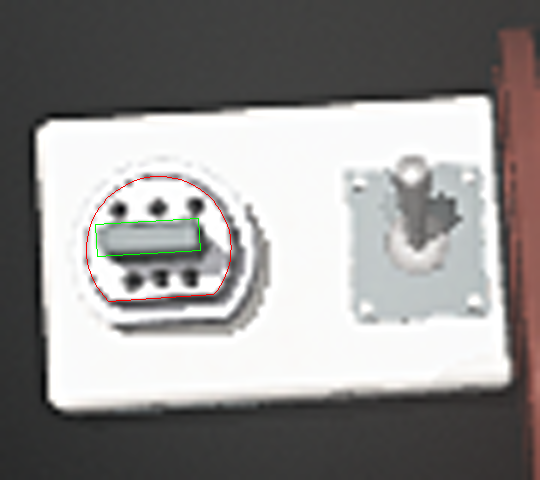

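View pics/l2.png

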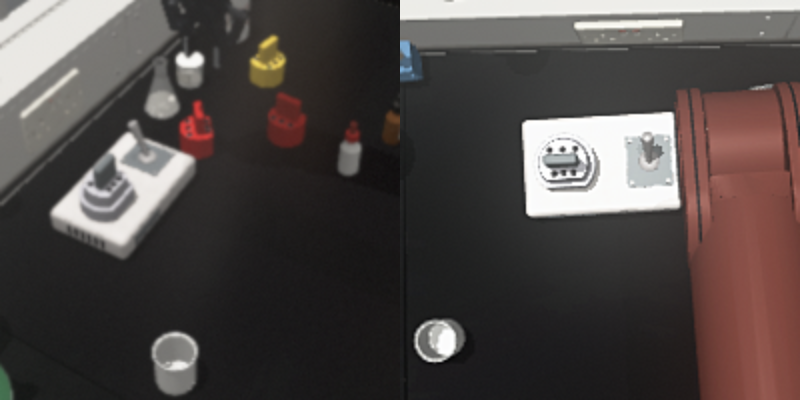

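Both views show the block in its socket matching the home outline, the lever over on the +x side, and the bystanders standing in place. The gripper is open and clear of everything, so I'm handing in.

```bash
python3 -c "
from rig import arm
print(arm.sign_off())"
```

```text
the job is handed in; nothing more can be done
None
```

The tube block is seated in the shaker's socket and the toggle switch is on. I handed the job in at about 18.8 s of the 61 s limit; no verdict was reported.

- **Block:** I gripped the aluminium block by its grip and turned it about 67°. I lowered it in steps of up to 4 mm until it touched the socket floor, then let go. It touched at TCP height 0.0946 m, exactly as expected, with a light force of about 7 N. Afterwards, the outline of its home pose matched both camera views to about a pixel (2–3 mm). It sits level and its flat matches the socket's flat.
- **Switch:** I pushed the lever with the fingers shut and it snapped over. Its tip was within about 0.5 px of the predicted "on" position, and it stayed there after I backed off.
- **Everything else:** The flask, sample jar, beaker and the red and yellow look-alikes are standing where they were, judged by eye in the last pictures. The gripper ended open at 0.206 m, touching nothing.
- **Failed or disagreed:** One withdrawal move was refused because I wrote the wrong number of values. The next, shorter move was enough to clear the shaker. Position readings were also 1–3 mm off just after quick moves, so I let the arm settle and corrected it before inserting the block.

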